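Hold a magnetism probe over a watch through its guide bush

TASK

First lift the glass dust dome off the watch test stand and set it down gently, flat inside the rim of its white dish. Then take the blue-handled probe from its wooden rack and lower it upright, tip down, through the brass guide hole of the stand, never touching the stand or the watch with it, until the tip is about 10 mm above the watch. Finish while still holding the probe there, still and centred in the hole; leave the loupe, the jar and the screwdriver alone.

Things in the scene. Friction and masses are not known exactly. Their poses are not given: they have to be found in the camera images.
- stand: Fixed test stand: white base 110 (x) x 120 (y) x 12 mm with a blue-dialled watch in a black holder; above it a white bridge plate 84 (x) x 104 (y) mm, 75 to 95 mm high, on two aluminium legs at y = +-46 mm. A vertical brass bush in the middle of the plate, 31 mm outside, bore 18 mm, 75 to 97 mm high. Origin: centre of the underside, on the bore axis; z up. Place and yaw vary
- bore_mouth (a point): centre of the top mouth of the brass guide bore (diameter 18 mm, 22 mm long, vertical), 97 mm above the bench
- watch_top (a point): point on the bore axis on the top face of the watch (42 mm diameter), 38 mm above the bench, 37 mm below the underside of the bush
- dome: Glass dust dome, clear, open below, 64 mm outer diameter, 46 mm high, with an upright white cylindrical knob on top, 16 mm diameter and 24 mm high (total height 70 mm). About 0.08 kg. It starts standing on the white bridge plate over the brass bush. Origin: centre of its lower rim; z up
- dome_knob (a point): point on the knob's axis 3 mm below the knob's top, 67 mm above the dome's lower rim; with the TCP here the fingertips end 2 mm above the glass
- dish_floor (a point): Centre of the floor of the dome's dish: a fixed white round dish on the bench, 92 mm outer diameter, floor 6 mm above the bench, 80 mm inside diameter, with a rim standing 4 mm above the floor. Place varies
- rack: Fixed dark wooden probe rack, 80 x 80 mm and 102 mm high, with a 12 mm hole in the middle of its top, in which the probe's stem hangs. Origin: centre of its underside. Place and yaw vary
- probe: Rigid probe, about 0.07 kg: steel stem 8 mm diameter, 95 mm long, red tip; above it a square blue handle 22 x 22 x 75 mm (flat sides face the body's x and y) with a white band near the top. Starts upright in the rack, the handle's shoulder on the rack's top. Origin: the tip (lower end), on the axis; z along the stem up to the handle
- probe_tip (a point): the probe's lower end, on its axis (same as the probe's origin)
- probe_grip (a point): grip point on the axis of the square handle, 140 mm above the tip (45 mm above the handle's shoulder, 30 mm below its top)
- loupe: bystander: black eyeglass loupe, 36 mm diameter, 34 mm high, standing; origin at the centre of its underside. Leave alone
- jar: bystander: amber glass jar with a white lid, 44 mm diameter, 45 mm high, standing; origin at the centre of its underside. Leave alone
- screwdriver: bystander: small screwdriver, 120 mm long, lying beyond the work as seen from the robot; origin under its middle. Leave alone

How it is judged:
On the way, in this order (a step that is already met when the one before it is completed fails the run):
1. the dome stands flat in its dish, released and at rest (horizontal distance between dome and dish_floor below 0.01 m and z of dome in the frame of dish_floor between -0.003 and 0.003 m and angle between dome's own z axis and vertical below 0.06 rad and linear speed of dome below 0.02 m/s and contact force between the fingers and dome below 0.1 N), for 0.2 s.
2. the probe is lifted clear of its rack in the gripper (height (world z) of probe_tip above 0.105 m and contact force between the fingers and probe above 0.5 N), for 0.1 s.
At the end, for the whole second after the job is handed in: The dome stands flat (within 3 mm in height, 0.06 rad) in its dish, centred within 10 mm, released and at rest; the gripper holds the probe still, upright within 0.05 rad, through the guide bore, its tip within 3 mm of the bore axis and 4 to 16 mm above the watch, touching neither stand nor watch (all of step 1 and horizontal distance between probe_tip and watch_top below 0.003 m and angle between probe's own z axis and vertical below 0.05 rad and z of probe_tip in the frame of watch_top between 0.004 and 0.016 m and contact force between the fingers and probe above 0.5 N and contact force between probe and stand below 0.1 N and linear speed of probe below 0.02 m/s); the arm keeps its last pose, push and grip.
It fails at once if the probe touches the stand, its bore or the watch (contact force between probe and stand above 0.2 N).
It fails at once if the dome is dropped or knocked flying (linear speed of dome above 0.45 m/s and contact force between the fingers and dome below 0.05 N).
It fails at once if the loupe is disturbed (distance of loupe from where it was at the start of the episode above 0.015 m).
It fails at once if the jar is disturbed (distance of jar from where it was at the start of the episode above 0.015 m).
It fails at once if the screwdriver is disturbed (distance of screwdriver from where it was at the start of the episode above 0.015 m).
It also fails if it takes over 64 s, if anything falls off the work surface, if the arm or the gripper's body presses on something with over 40 N, if the wrist force passes 120 N, or if a joint passes its speed limit or range.

ROBOT

A 6-joint arm with a two-finger parallel gripper is mounted at the origin on the work surface. World frame = base frame: x ahead of the robot, y to its left, z up, the work surface at z = 0. Lengths are in m, angles in rad, forces in N, time in s.
With the tool pointing down it reaches from about 0.375 to 0.975 m from the base axis. Payload 3.8 kg.
Tool frame: the origin (TCP) lies between the finger pads, 19 mm behind the fingertips; this is the grasp point; z points along the fingers, x is the direction in which the jaws open and shut, and the axes are right-handed (so a half turn about z gives the same grasp; the last joint's range is limited). The gripper opens to 88 mm and grips with 3 to 60 N. Pads are 18 mm wide; open, the fingers measure 123 mm over their backs; the gripper's body (75 mm by 187 mm) begins 45 mm behind the grasp point.
Start: joints at [-1.208, 0.264, 1.604, -0, 1.274, -0.037], TCP at [0.263, -0.622, 0.257] pointing down, gripper open.
Joint ranges: [-2.63, 2.63], [-0.94, 2.18], [0.31, 2.57], [-1.31, 4.45], [0, 2.66], [-2.55, 2.55]. Speed limits (rad/s): [2.57, 2.57, 3.14, 3.14, 3.14, 3.14].

INTERFACE

Orientations are given as a unit quaternion [w, x, y, z].
In Python, from cell import ctrl, camera, camera_params, cut_out gives the robot as it stands.
- The arm moves only by the shell command python3 -m pendant 'ROWS' [FORCE]. ROWS is JSON, a list of rows, each a list of 3 entries, a list of its own where there are three numbers: the opening, from 0 (shut) to 1 (fully open), then the shift along the world's x, y, z in m, then the turn about the world's z in degrees. A call has 1 to 20 rows; each row is the pose to reach, as a shift and turn from the pose commanded when the call began; what a row does not reach only later rows make up. A row lasts 1/12 s, in which the tool goes at most 41.7 mm and 7.16 degrees, less where a joint would pass 70% of its speed; a pose out of reach is approached as far as the arm can. A call with a gripper value outside its range is refused whole. The fingers move at their own pace and stop on an object; FORCE is the grip in N (left out, the last holds). Time passes only in rows, so rows that repeat a pose let the fingers close. It gives the time, the measured TCP pose, the force and the opening at its end, in the units of the state.
- ctrl.read_state(): the state, without advancing time (a new reading comes with each control period).
- camera(name): name is "scene" or "side" or "wrist"; returns the picture (480x640x3 uint8, red, green, blue); there is no depth.
- camera_params(name): a dict with "fx", "fy", "cx", "cy" (pixels), "k1" (the pictures are not rectified: a ray, as slopes to the right and down, at radius r is drawn at 1 + k1 r^2 times it, then the intrinsics apply), "R" (3x3) and "t" (3): a world point X has camera coordinates R X + t. Camera axes: x right, y down, z forward; pixel columns grow to the right and rows downward; lengths in m; the calibration is good to about 2 mm. A picture is of the moment at which its call begins: read the wrist's pose just before it. camera_params takes no time and is no camera call; for the wrist camera it gives the pose at the moment of the call.
- ctrl.hand_in(): hands the job in, once; it reports no verdict.
Trained networks look in the newest picture that a camera, given by its name, has taken for a name from the list of things; names that differ only in an ending like _2 or _b are one class to them, and where a whole thing is asked for, a point or a joint stands for the part that bears it (a point fixed in the world has none). Each returns a list of dicts, best first, with "p" (0 to 1); they miss things now and then, are a little off and sometimes report something else, mostly with a low value. They report only what shows in the picture. A call takes as long as a camera call.
- cut_out(thing, camera): "mask" (480x640 bool, what is visible of it) and "pixel" ([column, row] in pixels, amid what is visible of it).
The state is a dict: "clock": time; "joint_positions": joint angles; "qvel": joint speeds; "joint_torque": joint torques, N m; "tool_pos": TCP position; "tool_rot": TCP orientation; "contact_force": force on the tool from outside, world axes, zero at the start; "moment": the same for the moment, N m; "opening": opening from 0.0 (shut) to 1.0 (fully open).
Only numpy, scipy, OpenCV 4.12 (cv2) and the standard library are available. Lean on these libraries where they do the work, as an engineer would, in place of code of your own. Each camera call takes 0.05 s, during which the arm holds its last target. There are 200 camera calls.

## Working session

There is one attempt and no reset: what is moved stays moved. The work goes in short steps, Python scripts to look and compute and a shell command to move; the robot and the scene stay as the last step left them, time stands still between calls to the robot, and variables do not carry over. Pictures are saved under pics/ and viewed, about 8 in all and at most 12, crops included, and the job is handed in when it is done.

```bash
mkdir -p pics; ls; cat > h.py <<'E'
import numpy as np, cv2
from cell import ctrl, camera, camera_params, cut_out
def ray(p,uv):
    x,y=(uv[0]-p["cx"])/p["fx"],(uv[1]-p["cy"])/p["fy"]
    a,b=x,y
    for _ in range(20):
        s=1+p["k1"]*(a*a+b*b); a,b=x/s,y/s
    R=np.array(p["R"]);t=np.array(p["t"])
    return -R.T@t, R.T@np.array([a,b,1.])
def at_z(p,uv,z):
    c,d=ray(p,uv); return c+d*(z-c[2])/d[2]
def proj(p,X):
    c=np.array(p["R"])@np.array(X)+np.array(p["t"]);a,b=c[:2]/c[2];s=1+p["k1"]*(a*a+b*b)
    return np.array([p["cx"]+p["fx"]*a*s,p["cy"]+p["fy"]*b*s])
def tri(obs):
    A=np.zeros((3,3));B=np.zeros(3)
    for p,uv in obs:
        c,d=ray(p,uv);d=d/np.linalg.norm(d);M=np.eye(3)-np.outer(d,d);A+=M;B+=M@c
    X=np.linalg.solve(A,B); return X,[np.round(proj(p,X)-uv,1) for p,uv in obs]
E
cat > look.py <<'E'
from h import *
import pickle
D={}
s=ctrl.read_state();print(s["clock"],s["tool_pos"],s["tool_rot"],s["opening"])
for n in ["scene","side"]:
    p=camera_params(n);im=camera(n);D[n]=(p,im)
    cv2.imwrite(f"pics/{n}0.png",im[:,:,::-1])
    print(n,p["fx"],p["k1"],"cam at",np.round(-np.array(p["R"]).T@p["t"],3))
    for th in ["stand","dome","dome_knob","dish_floor","rack","probe","loupe","jar","screwdriver"]:
        for r in cut_out(th,n)[:2]:
            m=r["mask"];ys,xs=np.nonzero(m);D[n,th]=D.get((n,th),r)
            print(n,th,round(r["p"],2),np.round(r["pixel"]),m.sum(),xs.min(),xs.max(),ys.min(),ys.max())
pickle.dump(D,open("d0.pkl","wb"))
E
python3 look.py
```

```text
pics
0.0 [ 0.26251417 -0.62115818  0.25613503] [-6.32914537e-04  8.33431695e-01 -5.52621450e-01 -8.61342710e-04] 1.0023140384258602
scene 434.5033916972739 -0.038001626456913455 cam at [1.186 0.016 0.601]
scene stand 0.86 [200. 253.] 3245 159 231 215 280
scene dome 0.93 [189. 219.] 1027 172 206 196 236
scene dome_knob 0.71 [191. 221.] 1023 172 206 196 235
scene dish_floor 0.66 [454. 269.] 1107 435 478 251 284
scene probe 0.63 [320. 226.] 556 311 322 205 279
scene loupe 0.84 [456. 367.] 521 447 470 354 380
scene loupe 0.71 [189. 221.] 1013 172 206 196 236
scene jar 0.82 [197. 345.] 826 181 209 330 365
scene screwdriver 0.62 [299. 375.] 754 284 316 333 396
side 458.78740792723227 -0.044788344033384005 cam at [ 0.391 -0.67   0.669]
side stand 0.69 [315. 409.] 4830 278 361 343 450
side dome 0.94 [319. 366.] 1784 298 341 339 390
side dome_knob 0.96 [322. 367.] 1808 298 341 339 390
side dome_knob 0.28 [306. 245.] 528 300 314 225 263
side dish_floor 0.94 [263. 221.] 750 241 278 210 234
side rack 0.82 [310. 282.] 2357 287 329 247 312
side probe 0.95 [306. 245.] 502 300 314 225 263
side loupe 0.69 [369. 211.] 208 360 373 204 221
side loupe 0.51 [307. 246.] 528 300 315 225 264
side jar 0.93 [440. 344.] 713 424 450 323 357
side screwdriver 0.77 [415. 277.] 335 379 431 274 284
```

```bash
python3 - <<'E'
import cv2,numpy as np
a=cv2.imread("pics/scene0.png")[180:410,140:500];b=cv2.imread("pics/side0.png")[190:465,220:470]
a=cv2.resize(a,None,fx=2.2,fy=2.2,interpolation=cv2.INTER_CUBIC);b=cv2.resize(b,None,fx=2.18,fy=2.18,interpolation=cv2.INTER_CUBIC)
cv2.imwrite("pics/a.png",a);cv2.imwrite("pics/b.png",b)
E
```

```text
(no output)
```

View pics/a.png

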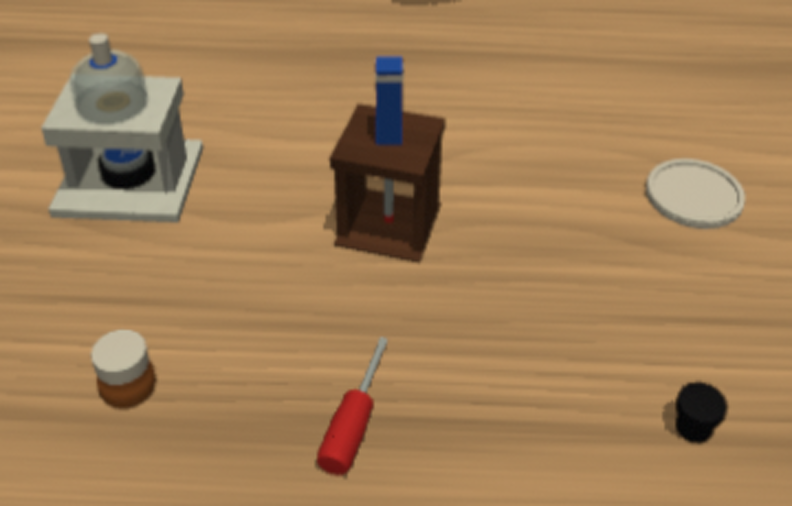

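View pics/b.png

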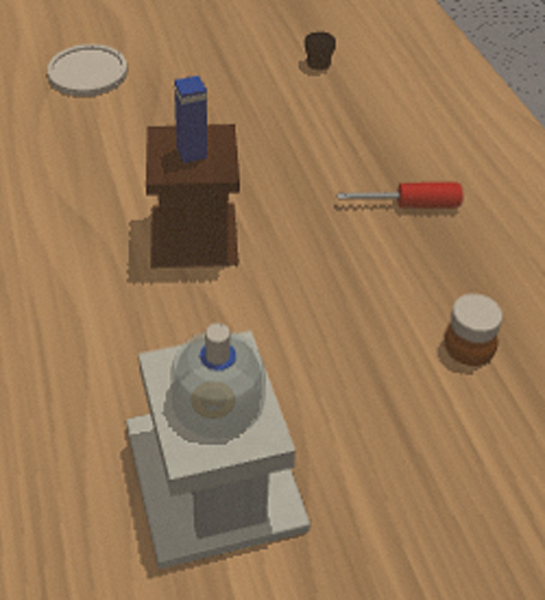

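The scene view shows the stand with dome on the left, knob top at about (185,198), the rack with probe in the middle and the dish on the right at (456,268). In the side view the knob top is at about (319.5,342) and the blue handle top at about (307,228).

```bash
python3 - <<'E'
from h import *
import pickle
D=pickle.load(open("d0.pkl","rb"))
ps,pd=D["scene"][0],D["side"][0]
def S(u,v):return (140+(u+.5)/2.2-.5,180+(v+.5)/2.2-.5)
def B(u,v):return (220+(u+.5)/2.18-.5,190+(v+.5)/2.18-.5)
def both(n,a,b,z):
    print(n,"scene",np.round(at_z(ps,a,z),4),"side",np.round(at_z(pd,b,z),4),"tri",*tri([(ps,a),(pd,b)]))
both("knobtop",S(99,39),B(217,331),.165)
both("handletop",S(390,64),B(190,86),.177)
for n,p in(("scene",ps),("side",pd)):
    ys,xs=np.nonzero(D[n,"dish_floor"]["mask"]);print("dish",n,at_z(p,((xs.min()+xs.max())/2,(ys.min()+ys.max())/2),.009),at_z(p,(xs.mean(),ys.mean()),.009))
# plate corners
print("plate top corners scene")
for c in [(45,127),(160,134),(182,79),(75,78)]: print(np.round(at_z(ps,S(*c),.095),4))
print("side")
for c in [(140,352),(249,333),(293,451),(167,473)]: print(np.round(at_z(pd,B(*c),.095),4))
print("rack scene")
for c in [(331,157),(433,172),(445,120),(358,106)]: print(np.round(at_z(ps,S(*c),.102),4))
print("rack side")
for c in [(148,127),(237,126),(238,185),(147,188)]: print(np.round(at_z(pd,B(*c),.102),4))
print("handle side top corners")
for c in [(175,82),(196,77),(206,89),(179,95)]: print(np.round(at_z(pd,B(*c),.177),4))
for n in("jar","loupe","screwdriver"):
    print(n,at_z(ps,D["scene",n]["pixel"],.02),at_z(pd,D["side",n]["pixel"],.02))
s=ctrl.read_state();from scipy.spatial.transform import Rotation as R
q=s["tool_rot"];print(R.from_quat(q,scalar_first=True).as_matrix().round(3))
E
```

```text
knobtop scene [ 0.5035 -0.2625  0.165 ] side [ 0.5005 -0.2625  0.165 ] tri [ 0.50110793 -0.26268159  0.16414943] [array([ 0.4, -0.3]), array([0.5, 0.4])]
handletop scene [ 0.5467 -0.0121  0.177 ] side [ 0.5447 -0.0152  0.177 ] tri [ 0.54508833 -0.01249718  0.17550206] [array([-0.2,  0.2]), array([-0.2, -0.2])]
dish scene [0.4977416  0.27727108 0.009     ] [0.49818791 0.27618264 0.009     ]
dish side [0.49085655 0.26944094 0.009     ] [0.4908678  0.26912186 0.009     ]
plate top corners scene
[ 0.5381 -0.3128  0.095 ]
[ 0.5427 -0.2105  0.095 ]
[ 0.4589 -0.2099  0.095 ]
[ 0.4625 -0.3099  0.095 ]
side
[ 0.4574 -0.2098  0.095 ]
[ 0.5378 -0.2139  0.095 ]
[ 0.5372 -0.316   0.095 ]
[ 0.4541 -0.31    0.095 ]
rack scene
[ 0.575  -0.0593  0.102 ]
[0.59   0.0252 0.102 ]
[0.5191 0.0348 0.102 ]
[ 0.5024 -0.0423  0.102 ]
rack side
[0.516  0.0336 0.102 ]
[0.5945 0.0134 0.102 ]
[ 0.5729 -0.0639  0.102 ]
[ 0.4978 -0.0471  0.102 ]
handle side top corners
[ 0.534  -0.0063  0.177 ]
[ 0.5527 -0.0041  0.177 ]
[ 0.5565 -0.0228  0.177 ]
[ 0.533  -0.0249  0.177 ]
jar [ 0.72885322 -0.20323797  0.02      ] [ 0.74018568 -0.20925905  0.02      ]
loupe [0.75411083 0.22154547 0.02      ] [0.76463569 0.22586477 0.02      ]
screwdriver [ 0.77923776 -0.02944907  0.02      ] [ 0.77142387 -0.03123304  0.02      ]
[[ 0.389 -0.921 -0.   ]
 [-0.921 -0.389 -0.   ]
 [ 0.     0.    -1.   ]]
```

```bash
python3 -m pendant '[[1,[0.02,0.03,0.06],0],[1,[0.05,0.065,0.074],0],[1,[0.07,0.1,0.074],0],[1,[0.09,0.135,0.074],0],[1,[0.11,0.17,0.074],0],[1,[0.13,0.205,0.074],0],[1,[0.155,0.235,0.074],0],[1,[0.18,0.27,0.074],0],[1,[0.2,0.3,0.074],0],[1,[0.22,0.33,0.074],0],[1,[0.238,0.359,0.074],0],[1,[0.238,0.359,0.074],0],[1,[0.238,0.359,0.074],0]]'
cat > w.py <<'E'
from h import *
import sys
s=ctrl.read_state();p=camera_params("wrist");im=camera("wrist")
cv2.imwrite(f"pics/{sys.argv[1]}.png",im[:,:,::-1]);import pickle;pickle.dump((p,im,s),open(sys.argv[1]+".pkl","wb"))
print(s["clock"],s["tool_pos"],s["opening"],s["contact_force"])
R=np.array(p["R"]);print("cam",-R.T@p["t"],"dir",R[2])
for th in sys.argv[2:]:
    for r in cut_out(th,"wrist")[:2]:
        ys,xs=np.nonzero(r["mask"]);print(th,round(r["p"],2),r["pixel"],len(xs),xs.min(),xs.max(),ys.min(),ys.max())
E
python3 w.py w1 dome dome_knob stand
```

```text
clock: 2.08
tool_pos: [0.5018, -0.2607, 0.3315]
tool_rot: [0.0, 0.835, -0.551, 0.0]
contact_force: [0.2, -0.5, -0.3]
opening: 1.003
2.0833 [ 0.50177467 -0.26070401  0.33151135] 1.0027696091561313 [ 0.15911372 -0.52700001 -0.26038086]
cam [ 0.56388247 -0.23531168  0.45878393] dir [-0.24527358 -0.10562191 -0.96368298]
dome 0.6 [322.0, 217.5] 3095 292 353 186 249
dome_knob 0.69 [322.0, 222.4] 3203 291 353 185 249
stand 0.82 [319.2, 183.3] 5745 264 380 147 267
```

View pics/w1.png

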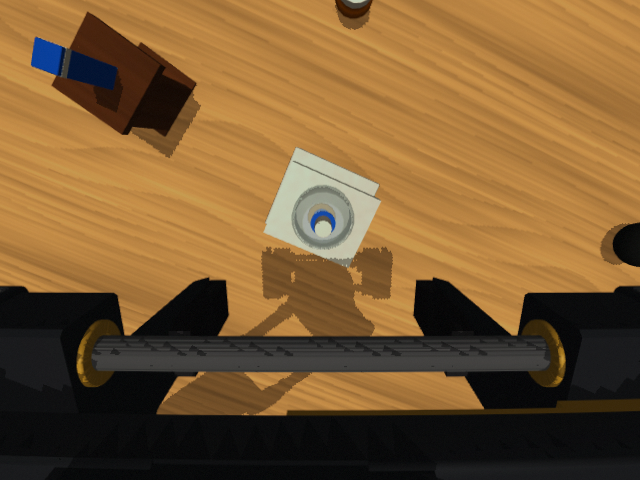

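The wrist view shows the dome on the plate, with the knob top at about (323,228) and the glass ring at about (323,217). The probe is at upper left.

```bash
python3 - <<'E'
from h import *
import pickle
p,im,s=pickle.load(open("w1.pkl","rb"))
hsv=cv2.cvtColor(im,cv2.COLOR_RGB2HSV)
m=np.zeros(im.shape[:2],bool);m[210:245,305:342]=(hsv[210:245,305:342,2]>215)
c=im[205:245,305:342].min(2);print(c[::3,::3])
print(at_z(p,(323,228),.165), at_z(p,(322.5,217),.1))
# plate corners
for q in [(296,148),(381,200),(347,266),(264,233)]: print(q,at_z(p,q,.095))
# handle top in wrist view
for q in [(37,37),(31,64),(60,77),(68,48)]: print(q,at_z(p,q,.177))
E
```

```text
[[140 143 146 122 119 120 119 118 147 155 141 141 139]
 [139 151 118 119 118 124 122 119 118 127 159 141 137]
 [143 160 119 121  93  46  47  63 119 117 160 160 138]
 [163 120 118  56  18  20  23  19  19 118 145 159 150]
 [164 119 123  18  39  70  72  72  19  20 134 160 159]
 [165 129  43  20  65  90 112  72  64  18 139 160 161]
 [163 165  29  34 145 175 175 176 111  21  85 159 159]
 [164 164  44  46 177 176 175 176 174  28 136 161 158]
 [163 163 163  91 175 175 175 173 174  51 161 161 156]
 [156 162 163 114 175 173 174 173 175 159 161 161 124]
 [104 149 164 162 161 174 172 173 161 160 161 122 103]
 [105 109 124 145 157 160 162 161 154 138 117 106 104]
 [124 106 105 114 125 126 127 128 122 110 104 108 139]
 [150 156 113 108 106 107 105 105 105 107 119 129 169]]
[ 0.50026352 -0.26506109  0.165     ] [ 0.49716157 -0.2663315   0.1       ]
(296, 148) [ 0.55240831 -0.21268646  0.095     ]
(381, 200) [ 0.53826947 -0.31739949  0.095     ]
(347, 266) [ 0.45506605 -0.3148063   0.095     ]
(264, 233) [ 0.45417459 -0.2143432   0.095     ]
(37, 37) [ 0.55452928 -0.00524079  0.177     ]
(31, 64) [ 0.53392593 -0.00477667  0.177     ]
(60, 77) [ 0.53335804 -0.02837253  0.177     ]
(68, 48) [ 0.55601906 -0.02957984  0.177     ]
```

```bash
python3 -m pendant '[[1,[-0.001,-0.003,-0.03],0],[1,[-0.001,-0.003,-0.06],0],[1,[-0.001,-0.003,-0.09],0],[1,[-0.001,-0.003,-0.12],0],[1,[-0.001,-0.003,-0.145],0],[1,[-0.001,-0.003,-0.16],0],[1,[-0.001,-0.003,-0.168],0],[1,[-0.001,-0.003,-0.168],0],[0.6,[-0.001,-0.003,-0.168],0],[0.45,[-0.001,-0.003,-0.168],0],[0.35,[-0.001,-0.003,-0.168],0],[0.25,[-0.001,-0.003,-0.168],0],[0.18,[-0.001,-0.003,-0.168],0],[0.1,[-0.001,-0.003,-0.168],0],[0,[-0.001,-0.003,-0.168],0],[0,[-0.001,-0.003,-0.168],0],[0,[-0.001,-0.003,-0.168],0]]' 12
python3 w.py w2
```

```text
clock: 3.7
tool_pos: [0.4997, -0.2657, 0.1634]
tool_rot: [-0.0, 0.833, -0.553, -0.0]
contact_force: [0.6, -0.6, 0.3]
opening: 0.345
3.7 [ 0.49973871 -0.26566291  0.16342352] 0.34454931956452695 [ 0.55266417 -0.58196348  0.32458858]
cam [ 0.56197825 -0.24058521  0.29065738] dir [-0.24589708 -0.1043527  -0.96366236]
```

```bash
python3 -m pendant '[[0,[0,0,0],0],[0,[0,0,0],0],[0,[0,0,0],0],[0,[0,0,0],0],[0,[0,0,0],0],[0,[0,0,0],0],[0,[0,0,0],0],[0,[0,0,0],0],[0,[0,0,0],0]]' 12
```

```text
clock: 4.5
tool_pos: [0.4997, -0.2658, 0.1634]
tool_rot: [0.0, 0.833, -0.553, -0.0]
contact_force: [-0.7, 0.2, -0.4]
opening: 0.178
```

```bash
python3 -m pendant '[[0,[0,0,0.005],0],[0,[0,0,0.015],0],[0,[0,0,0.03],0],[0,[0,0,0.05],0],[0,[0,0,0.07],0],[0,[0,0,0.09],0],[0,[0,0,0.115],0],[0,[0,0,0.14],0],[0,[0,0,0.16],0],[0,[0,0,0.16],0],[0,[0,0,0.16],0]]' 12; python3 w.py w2b dome
```

```text
clock: 5.42
tool_pos: [0.5005, -0.2662, 0.3256]
tool_rot: [-0.0, 0.833, -0.553, 0.002]
contact_force: [-0.2, -0.3, -1.4]
opening: 0.176
5.4167 [ 0.50046314 -0.26621723  0.32557009] 0.17624599656893053 [-0.21095186 -0.27797951 -1.41165874]
cam [ 0.56224459 -0.24084413  0.45297091] dir [-0.24238883 -0.10639032 -0.96432814]
dome 0.71 [321.2, 261.6] 8787 259 379 210 335
```

View pics/w2b.png

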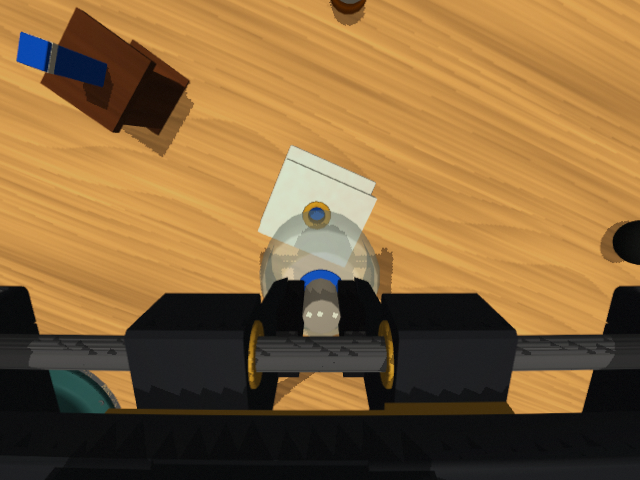

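Dome is held centred. The brass bush is now visible at (316,214). Next I carry the dome to just short of the dish and look.

```bash
python3 -m pendant '[[0,[-0.005,0.01,0],0],[0,[-0.01,0.035,0],0],[0,[-0.015,0.065,0],0],[0,[-0.02,0.1,0],0],[0,[-0.025,0.135,0],0],[0,[-0.03,0.17,0],0],[0,[-0.035,0.205,0],0],[0,[-0.04,0.24,0],0],[0,[-0.045,0.275,0],0],[0,[-0.05,0.31,0],0],[0,[-0.055,0.345,0],0],[0,[-0.065,0.38,0],0],[0,[-0.07,0.415,0],0],[0,[-0.075,0.445,0],0],[0,[-0.08,0.47,0],0],[0,[-0.085,0.49,0],0],[0,[-0.09,0.505,0],0],[0,[-0.09,0.505,0],0],[0,[-0.09,0.505,0],0],[0,[-0.09,0.505,0],0]]' 12; python3 w.py w3 dome dish_floor
```

```text
clock: 7.18
tool_pos: [0.409, 0.2386, 0.3223]
tool_rot: [0.001, 0.834, -0.552, -0.0]
contact_force: [-0.3, 0.1, 0.4]
opening: 0.177
7.1833 [0.40903344 0.23860765 0.32230136] 0.1770248083348963 [-0.29796683  0.10555116  0.39173891]
cam [0.4714566  0.26389291 0.44936783] dir [-0.24750606 -0.1057798  -0.96309469]
dome 0.59 [319.9, 260.8] 8832 259 379 210 335
dish_floor 0.65 [632.7, 32.9] 384 602 639 11 68
dish_floor 0.56 [316.8, 128.3] 4558 280 354 88 164
```

View pics/w3.png

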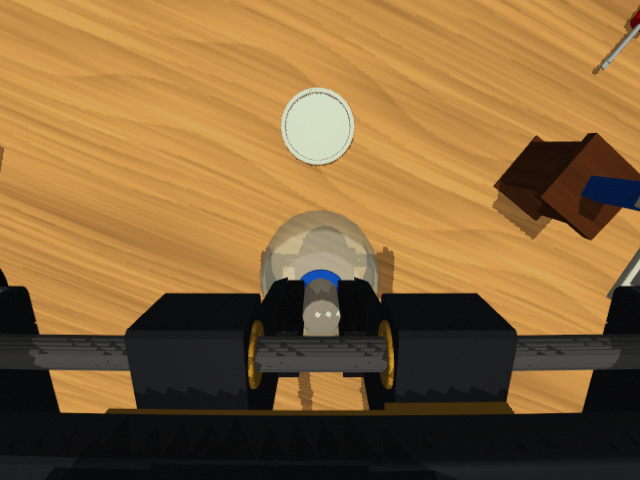

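The dish is at about (317,126), and the dome hangs level below it in the picture.

```bash
python3 - <<'E'
from h import *
import pickle
from scipy.optimize import least_squares
D=pickle.load(open("d0.pkl","rb"))
pw=pickle.load(open("w3.pkl","rb"))[0]
V={"scene":(D["scene"][0],(433.5,478,251.5,283.7)),"side":(D["side"][0],(241.5,278.3,210.3,233.5)),"wrist":(pw,(280.5,354.3,87.7,164.5))}
a=np.linspace(0,2*np.pi,120)
def box(p,x):
    P=np.array([proj(p,(x[0]+.046*np.cos(t),x[1]+.046*np.sin(t),z)) for t in a for z in(0,.01)])
    return np.array([P[:,0].min(),P[:,0].max(),P[:,1].min(),P[:,1].max()])
for names in (["scene"],["side"],["wrist"],list(V)):
    f=lambda x:np.concatenate([box(V[n][0],x)-V[n][1] for n in names])
    r=least_squares(f,[.494,.273],diff_step=1e-3);print(names,r.x.round(4),r.fun.round(1))
# bush in w2b: brass ring at z .097
p,im,s=pickle.load(open("w2b.pkl","rb"));print("bush",at_z(p,(316.5,214),.097),s["tool_pos"])
hsv=cv2.cvtColor(im,cv2.COLOR_RGB2HSV)[195:235,295:340]
m=((hsv[...,0]<30)&(hsv[...,1]>110)).astype(np.uint8)
ys,xs=np.nonzero(m);print(xs.min()+295,xs.max()+295,ys.min()+195,ys.max()+195,m.sum())
E
```

```text
['scene'] [0.4915 0.2773] [-0.5  0.5 -0.2  0.1]
['side'] [0.493 0.277] [-0.2  0.2 -0.7  0.6]
['wrist'] [0.4903 0.2757] [-0.4  0.4 -0.6  0.7]
['scene', 'side', 'wrist'] [0.4909 0.2761] [-1.1 -0.1 -0.4 -0.1 -1.  -0.6 -0.4  0.9 -0.5  0.3 -1.2  0.1]
bush [ 0.49769087 -0.264837    0.097     ] [ 0.50046314 -0.26621723  0.32557009]
303 329 201 225 302
```

```bash
python3 -m pendant '[[0,[0.02,0.01,-0.02],0],[0,[0.045,0.02,-0.045],0],[0,[0.065,0.03,-0.07],0],[0,[0.08,0.037,-0.095],0],[0,[0.081,0.038,-0.125],0],[0,[0.081,0.038,-0.155],0],[0,[0.081,0.038,-0.185],0],[0,[0.081,0.038,-0.21],0],[0,[0.081,0.038,-0.225],0],[0,[0.081,0.038,-0.235],0],[0,[0.081,0.038,-0.24],0],[0,[0.081,0.038,-0.243],0],[0,[0.081,0.038,-0.243],0],[0,[0.081,0.038,-0.243],0]]' 12; python3 - <<'E'
from h import *
import numpy as np
for n in("scene","side"):
    im=camera(n);p=camera_params(n)
    u=proj(p,(.491,.2765,.03)).astype(int);c=im[u[1]-55:u[1]+55,max(0,u[0]-60):u[0]+60]
    cv2.imwrite(f"pics/{n}1.png",cv2.resize(c,(480,440),interpolation=cv2.INTER_CUBIC)[:,:,::-1])
a=cv2.imread("pics/scene1.png");b=cv2.imread("pics/side1.png");cv2.imwrite("pics/c1.png",cv2.resize(np.hstack([a,b]),(800,367)))
E
```

```text
clock: 8.5
tool_pos: [0.4917, 0.2776, 0.0817]
tool_rot: [-0.001, 0.833, -0.553, 0.001]
contact_force: [-0.2, -0.2, -0.5]
opening: 0.18
```

View pics/c1.png

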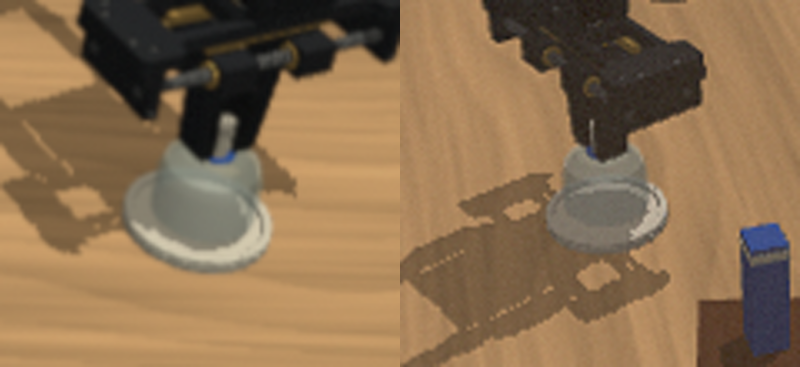

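```bash
python3 - <<'E'
from h import *
out=[]
for n in("scene","side"):
    im=camera(n)[:,:,::-1];p=camera_params(n)
    u=proj(p,(.491,.2765,.03)).astype(int);x0,y0=u[0]-40,u[1]-30
    c=cv2.resize(im[y0:y0+70,x0:x0+80],(800,700)[:2] and (640,560),interpolation=cv2.INTER_CUBIC)
    for (cx,cy,z,r,col) in [(.491,.2765,.01,.046,(0,0,255)),(.491,.2765,.01,.040,(0,0,255)),(.4915,.277,.013,.032,(0,255,0)),(.4915,.277,.04,.032,(255,255,0))]:
        P=np.array([((proj(p,(cx+r*np.cos(t),cy+r*np.sin(t),z))-[x0,y0]+.5)*8) for t in np.linspace(0,6.283,80)])
        cv2.polylines(c,[P.astype(np.int32)],True,col,1)
    out.append(c)
cv2.imwrite("pics/c2.png",cv2.resize(np.hstack(out),(800,350),interpolation=cv2.INTER_AREA))
E
```

```text
(no output)
```

View pics/c2.png

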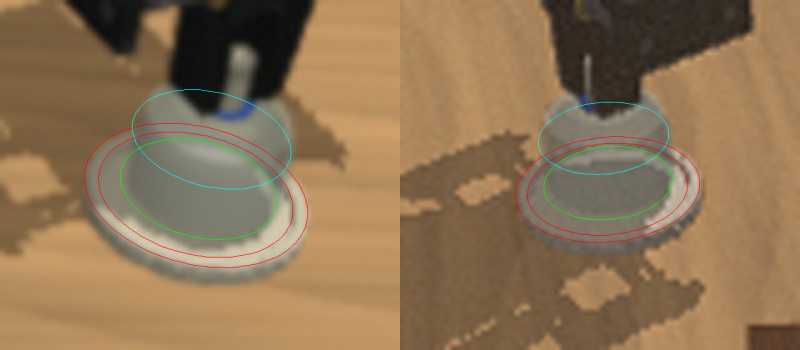

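The overlay shows the dome rim inside the dish rim within about 2–3 mm, so I lower it.

```bash
python3 -m pendant '[[0,[0.001,0,-0.002],0],[0,[0.001,0,-0.004],0],[0,[0.001,0,-0.005],0],[0,[0.001,0,-0.006],0],[0,[0.001,0,-0.006],0],[0,[0.001,0,-0.006],0]]' 12
```

```text
clock: 9.2
tool_pos: [0.4916, 0.2772, 0.0742]
tool_rot: [0.0, 0.833, -0.553, -0.0]
contact_force: [0.3, 0.4, -0.1]
opening: 0.177
```

```bash
python3 -m pendant '[[0,[0,0,-0.0005],0],[0,[0,0,-0.001],0],[0,[0,0,-0.001],0],[0,[0,0,-0.001],0]]' 12
```

```text
clock: 9.53
tool_pos: [0.492, 0.2775, 0.0739]
tool_rot: [-0.0, 0.833, -0.553, 0.0]
contact_force: [-2.2, -0.0, 3.9]
opening: 0.173
```

Contact made (about 4 N). Release and rise.

```bash
python3 -m pendant '[[0.2,[0,0,0],0],[0.23,[0,0,0],0],[0.3,[0,0,0],0],[0.4,[0,0,0],0],[0.5,[0,0,0],0],[0.5,[0,0,0],0],[0.5,[0,0,0],0],[0.5,[0,0,0.02],0],[0.5,[0,0,0.05],0],[0.5,[0,0,0.08],0],[0.5,[-0.02,-0.01,0.115],0],[0.5,[-0.04,-0.02,0.15],0],[0.5,[-0.06,-0.03,0.19],0],[0.5,[-0.08,-0.038,0.23],0],[0.5,[-0.08,-0.038,0.25],0],[0.5,[-0.08,-0.038,0.25],0],[0.5,[-0.08,-0.038,0.25],0]]' 12; python3 w.py w4 dome dish_floor; python3 - <<'E'
from h import *
p=camera_params("wrist");pickle=__import__("pickle");im=pickle.load(open("w4.pkl","rb"))[1]
u=proj(p,(.492,.277,.0)).astype(int);x0,y0=u[0]-60,max(0,u[1]-60)
cv2.imwrite("pics/w4c.png",cv2.resize(im[y0:y0+120,x0:x0+120,::-1],(480,480)));print(x0,y0)
E
```

```text
clock: 10.95
tool_pos: [0.4125, 0.2397, 0.326]
tool_rot: [-0.002, 0.833, -0.553, 0.001]
contact_force: [0.1, -0.8, -0.8]
opening: 0.499
10.95 [0.41252515 0.23965347 0.32604829] 0.4993084970999682 [ 0.10841913 -0.80410583 -0.81775123]
cam [0.47410484 0.26442047 0.45367741] dir [-0.2409472  -0.10183465 -0.96518089]
dome 0.96 [316.1, 127.2] 2457 290 344 101 157
dish_floor 0.96 [320.3, 156.6] 1969 281 352 93 170
dish_floor 0.24 [630.3, 36.2] 514 598 639 13 73
256 67
```

View pics/w4c.png

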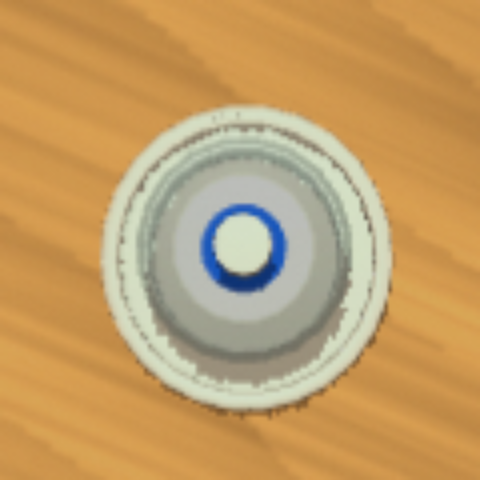

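Dome sits flat inside the rim (centre offset about 2–3 mm). Now to the probe, with the jaws turned to −90°.

```bash
python3 -m pendant '[[0.8,[0.01,-0.03,0],-5],[0.8,[0.015,-0.06,0],-10],[0.8,[0.02,-0.09,0],-15],[0.8,[0.025,-0.12,0],-20],[0.8,[0.03,-0.15,0],-23],[0.8,[0.035,-0.185,0],-23],[0.8,[0.04,-0.215,0],-23],[0.8,[0.045,-0.24,0],-23],[0.8,[0.05,-0.255,0],-23],[0.8,[0.05,-0.255,0],-23],[0.8,[0.05,-0.255,0],-23]]'; python3 w.py w5 probe rack; python3 - <<'E'
from h import *;import pickle
from scipy.spatial.transform import Rotation as R
p,im,s=pickle.load(open("w5.pkl","rb"));print(s["joint_positions"],R.from_quat(s["tool_rot"],scalar_first=True).as_matrix().round(3))
u=proj(p,(.545,-.0145,.14)).astype(int);x0,y0=u[0]-60,max(0,u[1]-60)
cv2.imwrite("pics/w5c.png",cv2.resize(im[y0:y0+120,x0:x0+120,::-1],(600,600),interpolation=cv2.INTER_CUBIC));print(x0,y0)
E
```

```text
clock: 12.02
tool_pos: [0.4612, -0.0162, 0.3212]
tool_rot: [-0.001, -0.706, 0.708, 0.002]
contact_force: [-0.2, 0.3, -0.5]
opening: 0.805
12.0167 [ 0.46119279 -0.01624846  0.32123846] 0.805490133820703 [-0.15427192  0.31583966 -0.5213411 ]
cam [ 0.52939952 -0.01830869  0.4481731 ] dir [-0.27110495  0.00172122 -0.96254826]
probe 0.66 [316.6, 125.6] 895 300 330 110 141
probe 0.37 [317.0, 139.5] 6136 269 365 77 178
rack 0.97 [320.2, 140.5] 6239 269 366 77 178
[-8.95298168e-02 -1.82134996e-01  1.95052125e+00  4.81580832e-04
  1.37747149e+00  1.48511105e+00] [[-0.004 -1.    -0.004]
 [-1.     0.004  0.001]
 [-0.001  0.004 -1.   ]]
256 66
```

View pics/w5c.png

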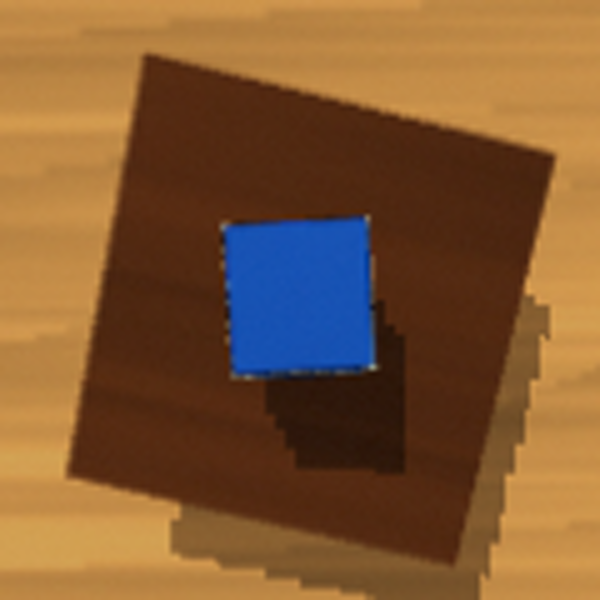

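Blue handle top is square at image centre, about 4° anticlockwise of the picture axes; corners (crop) (222,227),(369,217),(376,370),(233,378).

```bash
python3 - <<'E'
from h import *;import pickle
p,im,s=pickle.load(open("w5.pkl","rb"))
C=[(222,227),(369,217),(376,370),(233,378)]
f=lambda c:(256+(c[0]+.5)/5-.5,66+(c[1]+.5)/5-.5)
W=np.array([at_z(p,f(c),.177) for c in C]);print(W.round(4),W.mean(0))
hsv=cv2.cvtColor(im,cv2.COLOR_RGB2HSV);m=((hsv[...,0]>95)&(hsv[...,0]<130)&(hsv[...,1]>120)&(hsv[...,2]>130)).astype(np.uint8)
m[:80]=0;m[160:]=0
ys,xs=np.nonzero(m);k=max(cv2.findContours(m,0,2)[0],key=cv2.contourArea);r=cv2.minAreaRect(k);print(r,at_z(p,r[0],.177))
e=W[0]-W[1];print("edge yaw",np.degrees(np.arctan2(e[1],e[0]))-90)
R=[(145,53),(556,153),(455,566),(66,476)];W=np.array([at_z(p,f(c),.102) for c in R]);print("rack",W.round(4),W.mean(0))
E
```

```text
[[ 0.5541 -0.0027  0.177 ]
 [ 0.5554 -0.0248  0.177 ]
 [ 0.5333 -0.026   0.177 ]
 [ 0.5322 -0.004   0.177 ]] [ 0.5437364  -0.01435084  0.177     ]
((315.32763671875, 124.5689697265625), (29.47845458984375, 28.42146110534668), 86.633544921875) [ 0.5443052  -0.01414873  0.177     ]
edge yaw 3.4461390110827494
rack [[ 0.5919  0.0155  0.102 ]
 [ 0.5741 -0.0622  0.102 ]
 [ 0.4962 -0.0442  0.102 ]
 [ 0.5143  0.0336  0.102 ]] [ 0.54411145 -0.01429439  0.102     ]
```

```bash
python3 -m pendant '[[0.8,[0.02,0.001,0],1.5],[0.8,[0.045,0.0015,0],3.5],[0.8,[0.065,0.0015,0],3.5],[0.8,[0.082,0.0015,0],3.5],[0.7,[0.082,0.0015,-0.03],3.5],[0.7,[0.082,0.0015,-0.065],3.5],[0.7,[0.082,0.0015,-0.1],3.5],[0.6,[0.082,0.0015,-0.13],3.5],[0.6,[0.082,0.0015,-0.155],3.5],[0.6,[0.082,0.0015,-0.17],3.5],[0.6,[0.082,0.0015,-0.176],3.5],[0.6,[0.082,0.0015,-0.176],3.5],[0.5,[0.082,0.0015,-0.176],3.5],[0.4,[0.082,0.0015,-0.176],3.5],[0.35,[0.082,0.0015,-0.176],3.5],[0.3,[0.082,0.0015,-0.176],3.5],[0.28,[0.082,0.0015,-0.176],3.5],[0.26,[0.082,0.0015,-0.176],3.5],[0.24,[0.082,0.0015,-0.176],3.5],[0.2,[0.082,0.0015,-0.176],3.5]]' 15
python3 -m pendant '[[0,[0,0,0],0],[0,[0,0,0],0],[0,[0,0,0],0],[0,[0,0,0],0],[0,[0,0,0],0],[0,[0,0,0],0],[0,[0,0,0],0],[0,[0,0,0],0]]' 25
```

```text
clock: 13.83
tool_pos: [0.5441, -0.0142, 0.1481]
tool_rot: [-0.0, 0.728, -0.686, 0.0]
contact_force: [0.1, 1.7, 3.7]
opening: 0.248
clock: 14.5
tool_pos: [0.5441, -0.0142, 0.1481]
tool_rot: [-0.0, 0.728, -0.686, 0.0]
contact_force: [-0.6, 0.5, 4.5]
opening: 0.249
```

```bash
python3 -m pendant '[[0,[0,0,0.003],0],[0,[0,0,0.01],0],[0,[0,0,0.02],0],[0,[0,0,0.035],0],[0,[0,0,0.055],0],[0,[0,0,0.075],0],[0,[0,0,0.095],0],[0,[0,0,0.115],0],[0,[0,0,0.13],0],[0,[0,0,0.14],0],[0,[0,0,0.14],0],[0,[0,0,0.14],0],[0,[0,0,0.14],0]]' 25
```

```text
clock: 15.58
tool_pos: [0.543, -0.0143, 0.2862]
tool_rot: [0.001, 0.728, -0.686, -0.001]
contact_force: [0.6, -0.8, -0.9]
opening: 0.25
```

```bash
python3 -m pendant '[[0,[-0.002,-0.01,0],0],[0,[-0.005,-0.03,0],0],[0,[-0.01,-0.055,0],0],[0,[-0.015,-0.08,0],0],[0,[-0.02,-0.11,0],0],[0,[-0.025,-0.14,0],0],[0,[-0.03,-0.17,0],0],[0,[-0.035,-0.195,0],0],[0,[-0.04,-0.22,0],0],[0,[-0.043,-0.237,0],0],[0,[-0.045,-0.247,0],0],[0,[-0.0455,-0.25,0],0],[0,[-0.0455,-0.25,0],0],[0,[-0.0455,-0.25,0],0],[0,[-0.0455,-0.25,0],0]]' 25
python3 - <<'E'
from h import *;import pickle
D={};out=[]
for n in("scene","side"):
    p=camera_params(n);im=camera(n);D[n]=(p,im)
    u=proj(p,(.499,-.264,.13)).astype(int);x0,y0=u[0]-32,u[1]-38
    print(n,x0,y0);out.append(cv2.resize(im[y0:y0+76,x0:x0+64,::-1],(400,475),interpolation=cv2.INTER_CUBIC))
pickle.dump(D,open("d1.pkl","wb"));cv2.imwrite("pics/d1.png",np.hstack(out))
E
```

```text
clock: 16.83
tool_pos: [0.4983, -0.2633, 0.2872]
tool_rot: [-0.0, 0.728, -0.685, -0.0]
contact_force: [-0.6, 0.2, -0.6]
opening: 0.248
scene 155 173
side 286 320
```

View pics/d1.png

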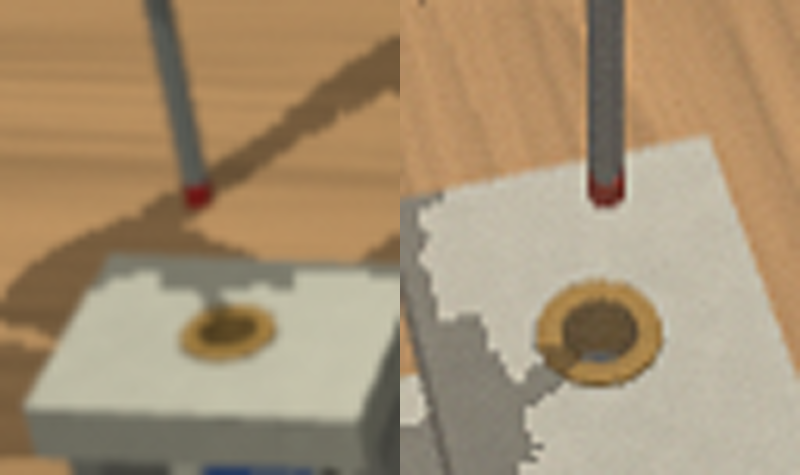

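Both views: tip (red) above the brass bush. In the scene crop the tip end is at (199,208) and the bush at (228,333). In the side crop the tip end is at (606,203) and the bush at (601,332). Now sub-pixel measurement.

```bash
cat > meas.py <<'E'
from h import *;import pickle,sys
from scipy.optimize import least_squares
D=pickle.load(open(sys.argv[1],"rb"));off={"scene":(155,173),"side":(286,320)}
ztip=float(sys.argv[2]);H=(76,64);obs={}
def fitsz(p,uv,z):return at_z(p,uv,z)
for n in("scene","side"):
    p,im=D[n];x0,y0=off[n];c=im[y0:y0+76,x0:x0+64].copy()
    hsv=cv2.cvtColor(c,cv2.COLOR_RGB2HSV).astype(int);h,s,v=hsv[...,0],hsv[...,1],hsv[...,2]
    # stem: per-row centroid of grey darkish pixels in rows 0..25
    pts=[]
    w=np.clip(110-s,0,60)*(v<150)/60. if n=="scene" else ((s<90)&(v<150)).astype(float)
    cx=[26,31.] [0] if n=="scene" else 33
    for r in range(2,27):
        g=25+(r*6.25-0)/185*6.6 if n=="scene" else 33
        a=int(round(g-4.5)) ; b=a+10
        row=w[r,a:b]
        if row.sum()>2: pts.append((x0+a+(row*np.arange(b-a)).sum()/row.sum(),y0+r))
    pts=np.array(pts);k=np.polyfit(pts[:,1],pts[:,0],1);res=pts[:,0]-np.polyval(k,pts[:,1])
    red=((h<8)|(h>172))&(s>130);ys,xs=np.nonzero(red)
    br=(h>12)&(h<28)&(s>95);br[:44]=0
    if n=="scene": br[60:]=0;br[:,:27]=0;br[:,47:]=0
    else: br[:,:20]=0;br[:,44:]=0;br[64:]=0
    con=max(cv2.findContours(br.astype(np.uint8),0,1)[0],key=len);e=cv2.fitEllipse(con)
    obs[n]=(pts,(x0+e[0][0],y0+e[0][1]))
    yb,xb=np.nonzero(br)
    print(n,"line",k,"rms",res.std().round(2),"red rows",y0+ys.min(),y0+ys.max(),"ellipse",np.round(obs[n][1],2),np.round(e[1],1),"bbox",xb.min()+x0,xb.max()+x0,yb.min()+y0,yb.max()+y0)
    print("  bush@.0965",fitsz(p,obs[n][1],.0965).round(4))
def f(q):  # vertical/tilted axis: x,y at tip, slopes
    r=[]
    for n in obs:
        p=D[n][0];P=np.array([proj(p,(q[0]+q[2]*l,q[1]+q[3]*l,ztip+l)) for l in np.linspace(0,.1,15)])
        k=np.polyfit(P[:,1],P[:,0],2);r+=list(obs[n][0][:,0]-np.polyval(k,obs[n][0][:,1]))
    return np.array(r)
g=least_squares(f,[.498,-.264,0,0]);print("tilted",g.x.round(4))
g=least_squares(lambda q:f([q[0],q[1],0,0]),[.498,-.264]);print("vertical",g.x.round(4),"rms",g.fun.std())
print("bush tri",tri([(D[n][0],obs[n][1]) for n in obs]))
def fb(q):return np.concatenate([proj(D[n][0],(q[0],q[1],.0965))-obs[n][1] for n in obs])
b=least_squares(fb,[.498,-.264]);print("bush",b.x.round(4),b.fun.round(2));print("move",(b.x-g.x).round(4))
E
python3 meas.py d1.pkl .147
```

```text
scene line [  0.21349209 142.73534437] rms 0.04 red rows 203 205 ellipse [191.06 225.72] [ 7.5 14.4] bbox 184 198 222 230
  bush@.0965 [ 0.4992 -0.2635  0.0965]
side line [-3.04434677e-16  3.18500000e+02] rms 0.0 red rows 348 352 ellipse [317.5  373.03] [15.8 19.3] bbox 308 327 365 381
  bush@.0965 [ 0.4971 -0.2642  0.0965]
tilted [ 0.4989 -0.264   0.0033 -0.0029]
vertical [ 0.499  -0.2641] rms 0.04786506254694951
bush tri (array([ 0.49744084, -0.26387331,  0.09550276]), [array([ 0.1, -0.1]), array([0.2, 0.2])])
bush [ 0.4974 -0.2641] [-0.06 -0.52  0.2  -0.13]
move [-0.0016  0.    ]
```

```bash
python3 - <<'E'
from h import *
import pickle
D=pickle.load(open("d1.pkl","rb"))
for n in("scene","side"):
    for z in(.144,.147,.150): print(n,z,proj(D[n][0],(.499,-.264,z)))
E
python3 -m pendant '[[0,[-0.0015,0,-0.01],0],[0,[-0.0015,0,-0.02],0],[0,[-0.0015,0,-0.03],0],[0,[-0.0015,0,-0.038],0],[0,[-0.0015,0,-0.042],0],[0,[-0.0015,0,-0.042],0],[0,[-0.0015,0,-0.042],0],[0,[-0.0015,0,-0.042],0]]' 25
python3 - <<'E'
from h import *;import pickle
D={};out=[]
for n,(x0,y0) in {"scene":(155,173),"side":(286,320)}.items():
    p=camera_params(n);im=camera(n);D[n]=(p,im);out.append(cv2.resize(im[y0+10:y0+76,x0:x0+64,::-1],(400,412),interpolation=cv2.INTER_CUBIC))
pickle.dump(D,open("d2.pkl","wb"));cv2.imwrite("pics/d2.png",np.hstack(out))
E
python3 meas.py d2.pkl .105
```

```text
scene 0.144 [186.59208162 205.50829612]
scene 0.147 [186.31570294 204.18930139]
scene 0.15 [186.03822577 202.86459203]
side 0.144 [318.57212786 352.23798579]
side 0.147 [318.56404951 350.88794707]
side 0.15 [318.55592464 349.53005025]
clock: 17.6
tool_pos: [0.497, -0.2645, 0.2458]
tool_rot: [-0.0, 0.728, -0.686, 0.0]
contact_force: [0.9, -1.0, -0.8]
opening: 0.248
scene line [  0.18939234 146.9674673 ] rms 0.25 red rows 221 223 ellipse [191.18 225.82] [ 7.4 14.5] bbox 184 198 221 230
  bush@.0965 [ 0.4995 -0.2632  0.0965]
side line [-5.33119658e-02  3.35675641e+02] rms 0.38 red rows 368 371 ellipse [317.43 373.42] [15.3 19.2] bbox 308 327 365 381
  bush@.0965 [ 0.4968 -0.2649  0.0965]
tilted [ 0.4935 -0.2682  0.0545  0.0392]
vertical [ 0.4978 -0.2652] rms 0.4754886173612637
bush tri (array([ 0.49718674, -0.26393933,  0.09493699]), [array([ 0.1, -0.1]), array([0.1, 0.1])])
bush [ 0.4972 -0.2644] [-0.29 -0.69  0.17 -0.34]
move [-0.0006  0.0009]
```

View pics/d2.png

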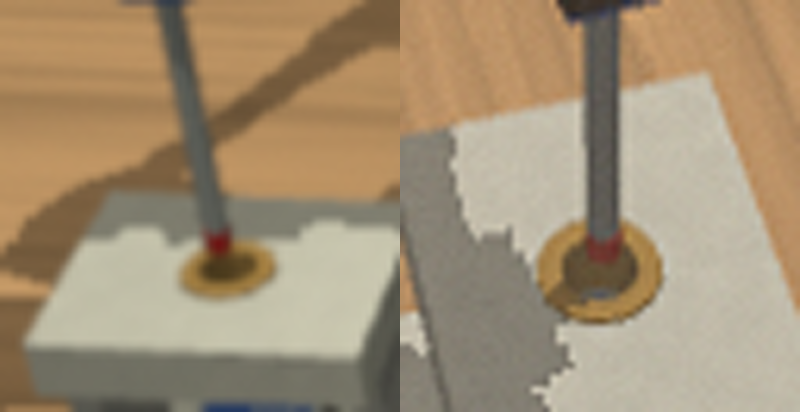

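```bash
sed -i 's|range(2,27)|range(*map(int,sys.argv[3:5]))|; s|g=25+.*|g=(0.2135*(y0+r)+143.0-x0) if n=="scene" else 32.3|' meas.py; python3 meas.py d1.pkl .147 2 27|tail -4;  python3 meas.py d2.pkl .105 14 27|grep -v ellip
```

```text
vertical [ 0.499  -0.2641] rms 0.04786506254694951
bush tri (array([ 0.49744084, -0.26387331,  0.09550276]), [array([ 0.1, -0.1]), array([0.2, 0.2])])
bush [ 0.4974 -0.2641] [-0.06 -0.52  0.2  -0.13]
move [-0.0016  0.    ]
  bush@.0965 [ 0.4995 -0.2632  0.0965]
  bush@.0965 [ 0.4968 -0.2649  0.0965]
tilted [ 0.4973 -0.2659 -0.0011  0.0038]
vertical [ 0.4972 -0.2656] rms 0.09317679801850468
bush tri (array([ 0.49718674, -0.26393933,  0.09493699]), [array([ 0.1, -0.1]), array([0.1, 0.1])])
bush [ 0.4972 -0.2644] [-0.29 -0.69  0.17 -0.34]
move [0.     0.0013]
```

```bash
python3 -m pendant '[[0,[0,0.001,0],0],[0,[0,0.001,0],0],[0,[0,0.001,-0.003],0],[0,[0,0.001,-0.008],0],[0,[0,0.001,-0.013],0],[0,[0,0.001,-0.018],0],[0,[0,0.001,-0.023],0],[0,[0,0.001,-0.028],0],[0,[0,0.001,-0.033],0],[0,[0,0.001,-0.038],0],[0,[0,0.001,-0.043],0],[0,[0,0.001,-0.048],0],[0,[0,0.001,-0.052],0],[0,[0,0.001,-0.055],0],[0,[0,0.001,-0.056],0],[0,[0,0.001,-0.056],0],[0,[0,0.001,-0.056],0],[0,[0,0.001,-0.056],0]]' 25
python3 - <<'E'
from h import *;import pickle
D={};out=[]
for n,(x0,y0) in {"scene":(155,193),"side":(286,338)}.items():
    p=camera_params(n);im=camera(n);D[n]=(p,im);out.append(cv2.resize(im[y0:y0+76,x0:x0+64,::-1],(400,475),interpolation=cv2.INTER_CUBIC))
    print(n,"expected tip",proj(p,(.4974,-.264,.049)))
    for r in cut_out("dome",n)[:1]: print(r["p"],r["pixel"])
pickle.dump(D,open("d3.pkl","wb"));cv2.imwrite("pics/d3.png",np.hstack(out))
E
```

```text
clock: 19.2
tool_pos: [0.497, -0.2634, 0.1898]
tool_rot: [-0.0, 0.728, -0.686, 0.0]
contact_force: [-0.1, -1.0, -0.1]
opening: 0.245
scene expected tip [195.01828868 244.02443432]
0.7 [457.3, 259.8]
side expected tip [317.81344862 391.50774047]
0.89 [259.0, 212.9]
```

View pics/d3.png

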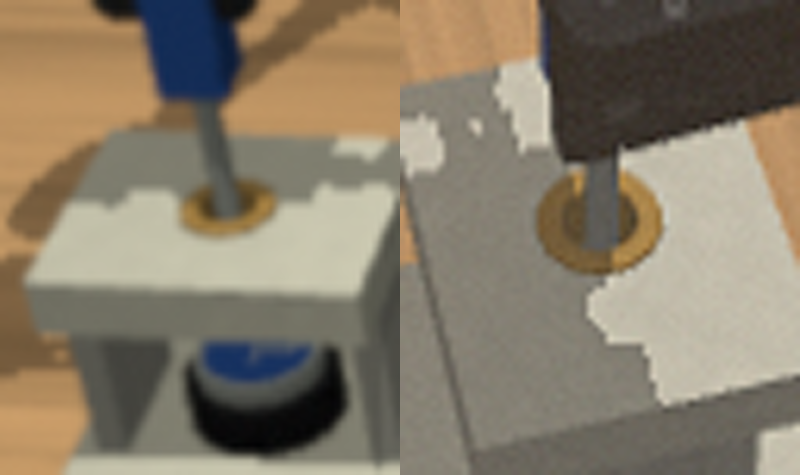

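The stem is through the bore. It is centred at column 228 against ring 228 in scene, and 601 against 600 in side. No contact force shows, and the tip is at about 49 mm. Handing in.

```bash
python3 -c "
from cell import ctrl
print(ctrl.hand_in()); s=ctrl.read_state();print(s['clock'],s['tool_pos'],s['opening'])"
```

```text
the job is handed in; nothing more can be done
None
the job is handed in; nothing more can be done
```

I moved the dome into its dish, then lowered the probe through the guide bore, and handed the job in at about 19 s with the gripper still holding the probe. The hand-in reports no verdict.

- **Dome:** the wrist picture after release showed it standing flat inside the rim, about 2–3 mm off centre (limit 10 mm). At the last check both fixed cameras still found it in the dish.
- **Probe position:** in the last pictures the stem was centred in the brass ring to within about 1 mm in both views. The TCP height puts the tip at about 49.5 mm, roughly 11.5 mm above the watch. I could not see the tip itself because the bridge plate hides it.
- **Contact:** the wrist force was about 1 N, which is the noise level seen throughout the run, so there was no sign of touching the stand or watch.
- **Disagreements:** the TCP and image readings differed by up to about 1 mm from one look to the next. I corrected y by 1 mm just before entering the bore. The two cameras' separate estimates of the bush differed by about 2–3 mm in x and 1–2 mm in y. I relied on comparing stem and bush in the same pictures instead.
- **Bystanders:** the loupe, jar and screwdriver were never approached, and I did not check them again at the end.

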